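Park the hair claw in the notch of the organiser's bar

ROBOT

A 6-joint arm with a two-finger parallel gripper is mounted at the origin on the work surface. World frame = base frame: x ahead of the robot, y to its left, z up, the work surface at z = 0. Lengths are in mm, angles in degrees, forces in N, time in s.
With the tool pointing down it reaches from about 275 to 750 mm from the base axis. Payload 10.2 kg.
Tool frame: the origin (TCP) lies midway between the tips of the shut fingers; the grasp point (between the pads) lies behind it (manip.grip_depth is the z of the grasp point in the tool frame, in mm); z points along the fingers, y is the direction in which the jaws open and shut (so a half turn about z gives the same grasp; the last joint's range is limited). The gripper opens to 85 mm and grips with 20 to 120 N. Pads are 22 mm wide; open, the fingers measure 114 mm over their backs; the gripper's body (76 mm by 85 mm) begins 54 mm behind the grasp point. The pads swing forward as they close: fully open they stand 13 mm farther back than shut.
Start: joints at [-77.945, 17.928, 85.812, -0, 76.261, -12.8], TCP at [220.657, -476.384, 231.294] pointing down, gripper open.
Joint ranges: [-168.41, 168.41], [-55.51, 124.54], [10.69, 146.95], [-70.63, 250.63], [1, 178], [-165.06, 165.06]. Speed limits (degrees/s): [136.94, 136.94, 172.46, 180, 180, 180].

INTERFACE

Orientations are given as a 3x3 rotation matrix whose columns are the frame's x, y, z axes.
In Python, from bench import manip gives the robot as it stands. The module is installed in compiled form; this text tells all that it offers.
- The arm moves only by the tool apply_moves, never from a script. Its argument "moves" is a list of rows, each an object with "gripper": the opening, from 0 (shut) to 1 (fully open); "slide": the shift along the world's x, y, z in units of 30 mm (1.0 is 30 mm), a list of three; "turn": the turn about the world's z in rad. In form: [{"gripper": gripper, "slide": [x, y, z], "turn": turn}, ...]. A call has 1 to 12 rows; each row shifts and turns the commanded pose from where the row before left it; what a row does not reach is not made up. A row lasts 1/12 s, in which the tool goes at most 41.7 mm and 7.16 degrees, less where a joint would pass 70% of its speed; a pose out of reach is approached as far as the arm can. A call is refused whole if a number of a shift passes 1 or a number of a turn 0.125, either way. A call with a gripper value outside its range is refused whole. The fingers move at their own pace and stop on an object; "squeeze" is the grip in N (left out, the last holds). Time passes only in rows, so rows that do not move let the fingers close. It gives the time, the measured TCP pose, the force and the opening at its end, in the units of the state.
- manip.sense(): the state, without advancing time (a new reading comes with each control period).
- manip.snapshot(name): name is "side" or "top"; returns a dict with "img" (384x512x3 uint8, red, green, blue), "intrinsics" (3x3 intrinsics, pixels), "distortion" ([k1, k2, p1, p2, k3] as OpenCV has them; the pictures are not rectified), "rvec" (rotation vector, rad) and "tvec" (3), from world to camera coordinates, as OpenCV has them. Camera axes: x right, y down, z forward; pixel columns grow to the right and rows downward; lengths in mm; the calibration is good to about 2 mm. A picture is of the moment at which its call begins. There is no depth.
- manip.hand_in(): hands the job in, once; it reports no verdict.
The state is a dict: "time": time; "joints": joint angles; "qvel": joint speeds; "joint_efforts": joint torques, N m; "ee_pos": TCP position; "orientation": TCP orientation; "force": force on the tool from outside, world axes, zero at the start; "moment": the same for the moment, N m; "finger_gap": finger opening in mm.
Only numpy, scipy, OpenCV 4.12 (cv2) and the standard library are available. Lean on these libraries where they do the work, as an engineer would, in place of code of your own. Each camera call takes 0.05 s, during which the arm holds its last target.

TASK

Squeeze the orange hair claw open and take it off its wooden stand, put its open jaws over the green bar of the acrylic organiser, and feel gently along the bar's top edge until the yellow key between the jaws drops into the notch. Press the key lightly home while the claw is still squeezed open, then let go so that the claw grips the bar by itself, upright, and back away. Do not force the bar and leave everything else on the table where it is.

Things in the scene. Friction and masses are not known exactly. Their poses are not given: they have to be found in the camera images.
- claw_grip (a point): Grasp point of the loose orange hair claw (65 g, 45 mm long, 92 mm tall), on its mid plane, 79 mm above the undersides of its teeth. It starts clipped on a wooden stand (75 mm square foot), key resting on the stand's 8 mm fin, 45 mm up. x runs along its hinge, y across (the way it is squeezed), z up. Lever plates (30 mm in x, 24 mm tall) lean outwards either side of it, 57 mm over their tops. Fingertips at most 21 mm below it.
- claw_jaw_a (a joint): Opening of one jaw of the claw (the other follows alike), rad: 0 shut, 0.066 gripping the 8 mm bar, 0.35 fully open. Squeezing the lever plates takes up to 11 N a side, to a firm stop with the plates upright and 34 mm apart outside (20 to 40 N of grip then holds it solidly). Tooth tips inside: 32 mm apart open, 2 mm shut. Let go, it springs shut.
- claw_key (a point): Middle of the underside of the claw's fixed yellow key, which hangs between the jaws below the hinge rod: 11 mm long in x (8 mm at its tip), 7 mm thick in y, 16 mm tall; 49 mm straight below the grasp point and 30 mm above the undersides of the teeth. Finger pads that draw back as they open pull the claw up with them, out of the notch: let go little by little, following down with a light push (2 to 3 N).
- organiser: Clear acrylic organiser on a round base, 228 mm across, fixed, its turntable locked; origin at the centre of its underside on the table, z up. On its +y half are three slotted compartments 62 mm high, one with a lipstick that stands 85 mm high. On its -y half stands the green bar, along the organiser's x axis at y = -45 mm.
- bar_mid (a point): Middle of the bar's track, at the height of the bar's flat top edge (90 mm above the table); x along the bar, z up. The upright green bar is 8 mm thick, 120 mm long, free at both sides down to 50 mm above the table; white end posts, lower than it. It is sprung: gives from 1 N, then 1 mm per 0.8 N to a hard stop 4 mm down, and springs back. Keep below 15 N on it.
- notch_zone (a point): Same point as bar_mid. The one notch, 15 mm long in x, 8 mm deep, cut through the bar's thickness, is at the middle of the bar's top edge, but the bar stands anywhere up to 14 mm either way along its stiff track (30 N to shift; leave it), not measured: the notch lies within 14 mm of this point in x and must be felt for or seen. Its floor is 82 mm above the table.
Not all that is in view belongs to the job. What is shaped like the part that bears claw_grip but purple or turquoise is not meant.

How it is judged (in metres and radians):
On the way, in this order (a step that is already met when the one before it is completed fails the run):
1. the claw is squeezed open and lifted off its stand (value of joint claw_jaw_a above 0.22 rad and height (world z) of claw_grip above 0.125 m), for 0.2 s.
2. still squeezed open, the claw stands over the bar with its key at least 5.5 mm deep in the notch (x of claw_grip in the frame of organiser between -0.032 and 0.032 m and y of claw_grip in the frame of organiser between -0.051 and -0.039 m and angle between the x axis of claw_grip and the x axis of organiser, either way round below 0.12 rad and value of joint claw_jaw_a above 0.18 rad and height (world z) of claw_grip below 0.1335 m and angle between claw_grip's own z axis and vertical below 0.2 rad), for 0.1 s.
At the end, for the whole second after the job is handed in: The claw, let go, grips the bar by its own spring (jaw 0.03 to 0.15 rad), at rest, upright within 0.15 rad, along the bar within 0.12 rad, centred across it within 6 mm, its key 5.5 mm or more deep in the notch (grasp point 122 to 133.5 mm above the table, within 32 mm of the organiser's x = 0) (x of claw_grip in the frame of organiser between -0.032 and 0.032 m and y of claw_grip in the frame of organiser between -0.051 and -0.039 m and angle between the x axis of claw_grip and the x axis of organiser, either way round below 0.12 rad and height (world z) of claw_grip between 0.122 and 0.1335 m and angle between claw_grip's own z axis and vertical below 0.15 rad and value of joint claw_jaw_a between 0.03 and 0.15 rad and contact force between claw and organiser above 1 N and linear speed of claw below 0.02 m/s); the robot touches nothing.
It fails at once if the claw presses on the organiser or its bar with more than 15 N (contact force between claw and organiser above 15 N).
It fails at once if the robot touches the organiser or its bar with more than 5 N (contact force between any of the fingers, the arm and organiser above 5 N).
It fails at once if anything else on the table (lipsticks, tweezers, bowl, brush, compact, nail polish) is moved more than 20 mm (distance of any of lipstick_red, lipstick_plum, tweezer, bangle_bowl, hairbrush, compact, nail_polish from where it was at the start of the episode above 0.02 m).
It also fails if it takes over 58 s, if anything falls off the work surface, if the arm or the gripper's body presses on something with over 40 N, if the wrist force passes 120 N, or if a joint passes its speed limit or range.

## Working session

There is one attempt and no reset: what is moved stays moved. The work goes in short steps, Python scripts to look and compute and a tool call to move; the robot and the scene stay as the last step left them, time stands still between calls to the robot, and variables do not carry over. Pictures are saved under pics/ and viewed, and the job is handed in when it is done.

Besides the shell and the picture viewer there is one more tool, called after "Call:" in YAML: its name, and indented under it one key for each argument. apply_moves: Moves the arm, as the interface text tells. Its arguments: {"type":"object","properties":{"moves":{"type":"array"},"squeeze":{"type":"number"}},"required":["moves"]}

```bash
mkdir -p pics; python3 - <<'E'
from bench import manip
import cv2,numpy as np
print(manip.sense(), manip.grip_depth)
for n in("side","top"):
    s=manip.snapshot(n); cv2.imwrite(f"pics/{n}0.png",cv2.cvtColor(s["img"],cv2.COLOR_RGB2BGR))
    print(n,s["intrinsics"],s["distortion"],s["rvec"],s["tvec"])
E
```

```text
{'time': 0.0, 'joints': array([-7.79434042e+01,  1.79601109e+01,  8.58563299e+01, -6.12928306e-05,
        7.62591536e+01, -1.27990751e+01]), 'qvel': array([ 0.08086525, -0.03315924, -0.1043116 ,  0.08959619,  0.05058628,
        0.06624411]), 'joint_efforts': array([ 1.26364437e-03, -4.12250590e+01, -2.59748733e+01, -5.88066086e-05,
        3.99627839e-03,  4.52236827e-05]), 'ee_pos': array([ 220.61401019, -476.10575876,  230.71386934]), 'orientation': array([[ 9.07369427e-01,  4.20333971e-01, -2.76603394e-04],
       [ 4.20333961e-01, -9.07368556e-01,  1.29005036e-03],
       [ 2.91270767e-04, -1.28681805e-03, -9.99999130e-01]]), 'force': array([ 0.71593535, -0.31427973,  0.51542409]), 'moment': array([ 0.01907507, -0.05597619, -0.02119852]), 'finger_gap': 85.06920157921833} -18.700000000000003
side [[476.17860423   0.         255.80324078]
 [  0.         476.17860423 188.78575551]
 [  0.           0.           1.        ]] [-0.14215077  0.          0.          0.          0.        ] [ 0.51249571 -2.5544787   1.43839847] [451.44889851 192.82335603 667.6978074 ]
top [[447.48818265   0.         257.54310744]
 [  0.         447.48818265 194.02018061]
 [  0.           0.           1.        ]] [-0.10639394  0.          0.          0.          0.        ] [ 2.21516875 -1.99780751  0.20927053] [-81.45707614 529.61401858 860.9518255 ]
```

View pics/side0.png

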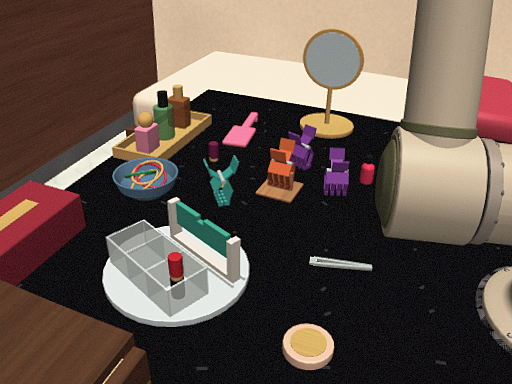

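View pics/top0.png

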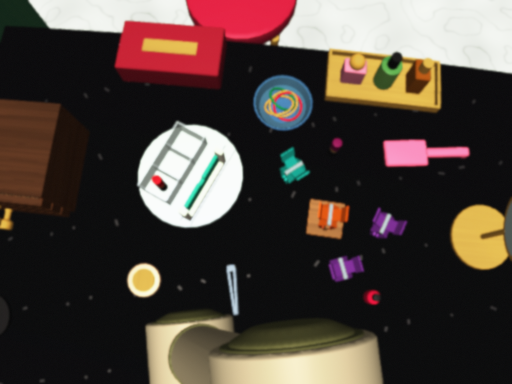

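Candidates by shape are the orange claw (side 282,165; top 331,214), turquoise (side 221,180; top 293,165), purple (side 302,148; top 388,223) and purple (side 337,172; top 346,268). I choose the orange one on the wooden stand. Next I check it and the bar in close crops.

```bash
python3 - <<'E'
import cv2,numpy as np
s=cv2.imread("pics/side0.png");t=cv2.imread("pics/top0.png")
def c(i,x,y,w,h,k):return cv2.resize(i[y:y+h,x:x+w],(w*k,h*k),interpolation=cv2.INTER_CUBIC)
a=c(s,245,125,65,80,6);b=c(t,295,190,65,60,6)
o=np.zeros((480,790,3),np.uint8);o[:480,:390]=a;o[:360,400:790]=b;cv2.imwrite("pics/c1.png",o)
a=c(s,155,190,95,95,4);b=c(t,170,145,65,80,6)
o=np.zeros((480,790,3),np.uint8);o[:380,:380]=a;o[:480,400:790]=b;cv2.imwrite("pics/c2.png",o)
E
```

```text
(no output)
```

View pics/c1.png

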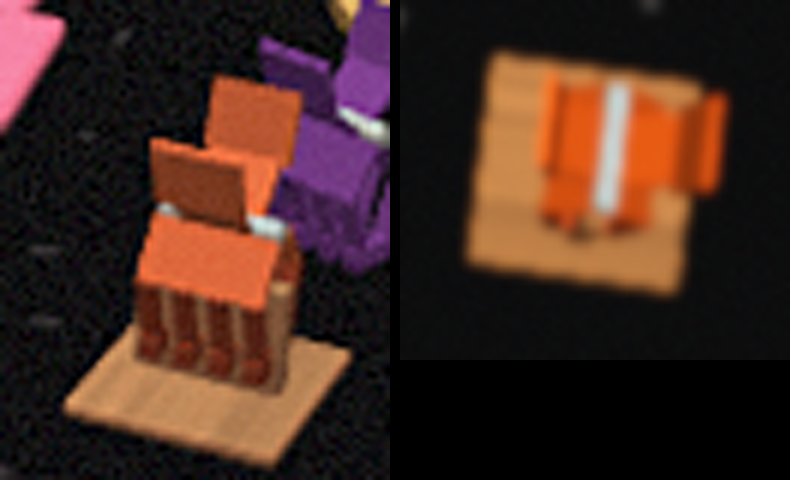

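View pics/c2.png

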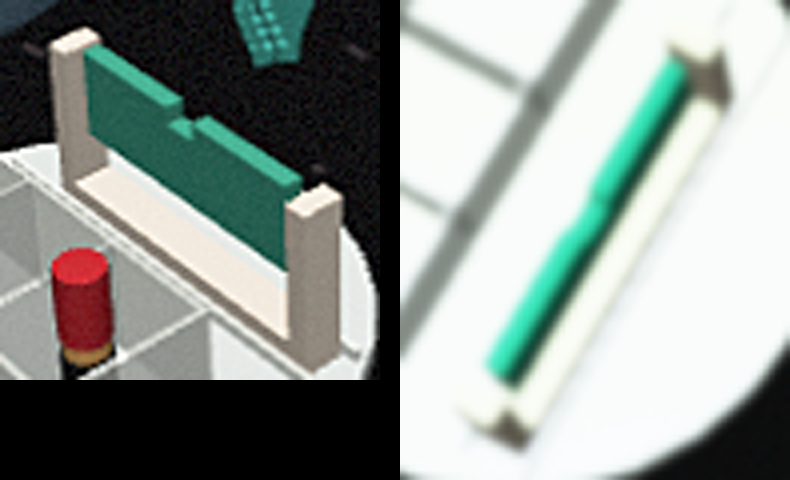

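The crops show the orange claw on the wooden foot, its lever plates left and right of a white rod (top ≈ 397,206). They also show the bar's notch, at about (202,220) in the side view and (269,178) in the top view.

```bash
cat > h.py <<'E'
from bench import manip
import cv2,numpy as np
def snap(n,save=None):
    s=manip.snapshot(n)
    if save: cv2.imwrite(f"pics/{save}.png",cv2.cvtColor(s["img"],cv2.COLOR_RGB2BGR))
    return s
def ray(s,p):
    p=np.array(p,float).reshape(-1,1,2)
    u=cv2.undistortPoints(p,s["intrinsics"],np.array(s["distortion"]))[:,0]
    R=cv2.Rodrigues(np.array(s["rvec"]))[0];t=np.array(s["tvec"]).ravel()
    C=-R.T@t; d=np.c_[u,np.ones(len(u))]@R
    return C,d
def onz(s,p,z):
    C,d=ray(s,p); k=(z-C[2])/d[:,2]; return C+d*k[:,None]
def tri(s1,p1,s2,p2):
    C1,d1=ray(s1,[p1]);C2,d2=ray(s2,[p2]);d1=d1[0]/np.linalg.norm(d1);d2=d2[0]/np.linalg.norm(d2)
    A=np.c_[d1,-d2];k=np.linalg.lstsq(A,C2-C1,rcond=None)[0]
    a=C1+k[0]*d1;b=C2+k[1]*d2;return (a+b)/2,np.linalg.norm(a-b)
def proj(s,P): return cv2.projectPoints(np.array(P,float).reshape(-1,1,3),np.array(s["rvec"]),np.array(s["tvec"]),s["intrinsics"],np.array(s["distortion"]))[0][:,0]
E
python3 - <<'E'
from h import *
np.set_printoptions(precision=1,suppress=True)
S=snap("side");T=snap("top")
ts=lambda x,y,ox,oy,k:(ox+(x+.5)/k-.5,oy+(y+.5)/k-.5)
tc=lambda x,y:ts(x-400,y,295,190,6)   # claw top crop
sc=lambda x,y:ts(x,y,245,125,6)
tb=lambda x,y:ts(x-400,y,170,145,6)
sb=lambda x,y:ts(x,y,155,190,4)
print("foot",onz(T,[tc(493,52),tc(706,82),tc(680,296),tc(467,262)],8))
print("foot side",onz(S,[sc(65,408),sc(272,466),sc(352,352)],8))
print("rod ends",tri(T,tc(618,85),S,sc(165,212)),tri(T,tc(605,210),S,sc(272,228)))
print("plates top at z107: ",onz(T,[tc(556,73),tc(546,165),tc(725,98),tc(713,192)],107))
print("plates side z107",onz(S,[sc(152,141),sc(246,160),sc(218,77),sc(301,93)],107))
print("bar top z90 topview",onz(T,[tb(672,57),tb(690,65),tb(487,368),tb(513,385)],90))
print("bar side z90",onz(S,[sb(86,50),sb(100,45),sb(287,190),sb(302,181)],90))
print("notch side z90 near L,R; far L,R",onz(S,[sb(170,110),sb(196,125),sb(182,97),sb(210,115)],90))
# base ellipse
for s,n in((T,'T'),(S,'S')):
    im=s["img"].astype(int)
    m=((im.min(2)>(200 if n=='T' else 150))).astype(np.uint8)
    if n=='T': m[:100]=0; m[:, :120]=0;m[235:]=0;m[:,250:]=0
    else: m[:200]=0;m[330:]=0;m[:,255:]=0
    c=max(cv2.findContours(m,0,1)[0],key=cv2.contourArea)
    hull=cv2.convexHull(c)[:,0].astype(float)
    w=onz(s,hull,6)
    A=np.c_[2*w[:,:2],np.ones(len(w))];x=np.linalg.lstsq(A,(w[:,:2]**2).sum(1),rcond=None)[0]
    print(n,"base c",x[:2],"r",np.sqrt(x[2]+x[:2]@x[:2]))
E
```

```text
foot [[ 547.4 -139.1    8. ]
 [ 544.3 -216.4    8. ]
 [ 466.5 -212.2    8. ]
 [ 471.  -136.     8. ]]
foot side [[ 540.8 -131.7    8. ]
 [ 467.7 -126.3    8. ]
 [ 465.2 -204.9    8. ]]
rod ends (array([ 527.1, -177.1,   62. ]), np.float64(3.8553042224153673)) (array([ 486.4, -174.6,   65.7]), np.float64(1.9412236319560883))
plates top at z107:  [[ 521.7 -149.8  107. ]
 [ 491.6 -148.9  107. ]
 [ 519.2 -204.7  107. ]
 [ 488.4 -202.8  107. ]]
plates side z107 [[ 517.3 -139.   107. ]
 [ 486.6 -139.   107. ]
 [ 514.  -191.3  107. ]
 [ 485.8 -191.3  107. ]]
bar top z90 topview [[600.5  66.3  90. ]
 [598.3  60.   90. ]
 [489.3 113.6  90. ]
 [484.6 104.4  90. ]]
bar side z90 [[597.2  68.6  90. ]
 [594.   63.2  90. ]
 [486.4 118.8  90. ]
 [483.7 111.8  90. ]]
notch side z90 near L,R; far L,R [[547.5  91.7  90. ]
 [534.1  96.4  90. ]
 [547.4  82.2  90. ]
 [532.3  88.5  90. ]]
T base c [573.5 126.3] r 113.47341555252055
S base c [584.8 111.3] r 125.00762315694371
```

```bash
python3 - <<'E'
from h import *
np.set_printoptions(precision=1,suppress=True)
S=snap("side");T=snap("top")
ts=lambda x,y,ox,oy,k:(ox+(x+.5)/k-.5,oy+(y+.5)/k-.5)
tc=lambda x,y:ts(x-400,y,295,190,6)
sc=lambda x,y:ts(x,y,245,125,6)
tb=lambda x,y:ts(x-400,y,170,145,6)
sb=lambda x,y:ts(x,y,155,190,4)
for s in (S,T): print("cam",ray(s,[(0,0)])[0])
for n,a,b in [("foot",(493,52),(65,408)),("foot",(467,262),(272,466)),("foot",(680,296),(352,352)),("pl",(556,73),(152,141)),("pl",(546,165),(246,160)),("pl",(725,98),(218,77)),("pl",(713,192),(301,93))]:
    print(n,tri(T,tc(*a),S,sc(*b)))
for a,b in [((672,57),(86,50)),((690,65),(100,45)),((487,368),(287,190)),((513,385),(302,181)),((600,205),(182,97))]:
    print("bar",tri(T,tb(*a),S,sb(*b)))
# tip of gripper visible? project TCP
print(proj(S,[manip.sense()["ee_pos"]]),proj(T,[manip.sense()["ee_pos"]]))
E
```

```text
cam [255.1 607.8 502.3]
cam [348.6 -43.6 951.3]
foot (array([ 546.4, -140.2,    2.4]), np.float64(4.383919032796347))
foot (array([ 471.3, -136.8,    0.9]), np.float64(1.1968889828190252))
foot (array([ 467.2, -213. ,    3.1]), np.float64(0.12821541097021838))
pl (array([ 522.2, -150.8,  100.8]), np.float64(1.5619253432690847))
pl (array([ 491.3, -149.8,  101.3]), np.float64(2.5998401458506684))
pl (array([ 519.8, -206.3,   99.6]), np.float64(1.78146961364519))
pl (array([ 489.4, -203.9,  100.8]), np.float64(0.059613872764220276))
bar (array([600. ,  66.1,  88.1]), np.float64(2.150695204309635))
bar (array([597.7,  59.8,  87.4]), np.float64(2.8469935018514336))
bar (array([489.3, 114.1,  86.1]), np.float64(1.3358704086566284))
bar (array([486. , 105.5,  84.7]), np.float64(1.175576262845613))
bar (array([547. ,  83.5,  91. ]), np.float64(0.5328925025153335))
[[454.1  60.3]] [[516.9 391. ]]
```

```bash
python3 - <<'E'
from h import *
np.set_printoptions(precision=1,suppress=True)
S=snap("side");T=snap("top")
print("mirror base",onz(T,[(480,237)],10), onz(S,[(327,125)],10),"mirror disc",tri(T,(508,230),S,(333,60)))
print("purple tops",onz(T,[(374,210),(406,232),(330,262),(362,262)],80))
b=np.array([542.5,87.5,90])
print("bar turn; notch",proj(T,[b]),proj(S,[b]))
im=T["img"].astype(int); m=((im[...,1]-im[...,0]>50)).astype(np.uint8); m[:, :170]=0;m[:,235:]=0;m[:145]=0;m[225:]=0
c=max(cv2.findContours(m,0,1)[0],key=cv2.contourArea);r=cv2.minAreaRect(c);bx=cv2.boxPoints(r)
print(r,onz(T,bx,90),onz(T,[r[0]],90))
E
```

```text
mirror base [[ 499.5 -515.8   10. ]] [[ 494.2 -508.9   10. ]] mirror disc (array([ 488.6, -478.3,  189.6]), np.float64(1.0773588994680636))
purple tops [[ 521.5 -260.9   80. ]
 [ 483.8 -327.4   80. ]
 [ 410.5 -180.5   80. ]
 [ 416.6 -242.9   80. ]]
bar turn; notch [[200.7 181. ]] [[201.4 216.4]]
((201.0146942138672, 181.30882263183594), (6.173949718475342, 60.539005279541016), 30.963756561279297) [[489.5 116.2  90. ]
 [601.   68.3  90. ]
 [595.4  56.9  90. ]
 [484.3 105.   90. ]] [[541.9  86.8  90. ]]
```

Call:
apply_moves:
  moves:
    - {"gripper": 0.85,"slide": [0.5,1,0],"turn": -0.1}
    - {"gripper": 0.85,"slide": [0.5,1,0],"turn": -0.1}
    - {"gripper": 0.85,"slide": [0.5,1,0],"turn": -0.1}
    - {"gripper": 0.85,"slide": [1,1,0],"turn": -0.1}
    - {"gripper": 0.85,"slide": [1,1,0],"turn": -0.08}
    - {"gripper": 0.85,"slide": [1,1,0],"turn": 0}
    - {"gripper": 0.85,"slide": [1,1,0],"turn": 0}
    - {"gripper": 0.85,"slide": [1,1,-0.2],"turn": 0}
    - {"gripper": 0.85,"slide": [1,1,-0.5],"turn": 0}
    - {"gripper": 0.85,"slide": [1,1,-0.5],"turn": 0}
    - {"gripper": 0.85,"slide": [1,0,-0.5],"turn": 0}
    - {"gripper": 0.85,"slide": [0,0,0],"turn": 0}
  squeeze: 30

```text
time: 1.4
ee_pos: [500.3, -182.0, 179.2]
orientation: [[0.999, -0.041, -0.003], [-0.041, -0.999, 0.003], [-0.003, -0.003, -1.0]]
force: [-1.2, -0.2, -0.1]
finger_gap: 72.8
```

Call:
apply_moves:
  moves:
    - {"gripper": 0.85,"slide": [0.2,0.17,-0.5],"turn": -0.005}
    - {"gripper": 0.85,"slide": [0,0,-0.5],"turn": 0}
    - {"gripper": 0.85,"slide": [0,0,0],"turn": 0}
    - {"gripper": 0.85,"slide": [0,0,0],"turn": 0}

```text
time: 1.73
ee_pos: [503.6, -179.2, 152.7]
orientation: [[0.999, -0.05, -0.001], [-0.05, -0.999, 0.0], [-0.001, -0.0, -1.0]]
force: [-0.3, -0.6, 0.0]
finger_gap: 72.8
```

```bash
python3 - <<'E'
from h import *
S=snap("side","s1");T=snap("top","t1")
print(manip.sense()["ee_pos"])
b=lambda n:cv2.imread(f"pics/{n}.png")
a=cv2.resize(b("s1")[70:210,225:355],None,fx=3,fy=3,interpolation=2);c=cv2.resize(b("t1")[150:290,260:390],None,fx=3,fy=3,interpolation=2)
cv2.imwrite("pics/v1.png",np.hstack([a,c]))
E
```

```text
[ 504.0507437  -179.57150534  153.77850306]
```

View pics/v1.png

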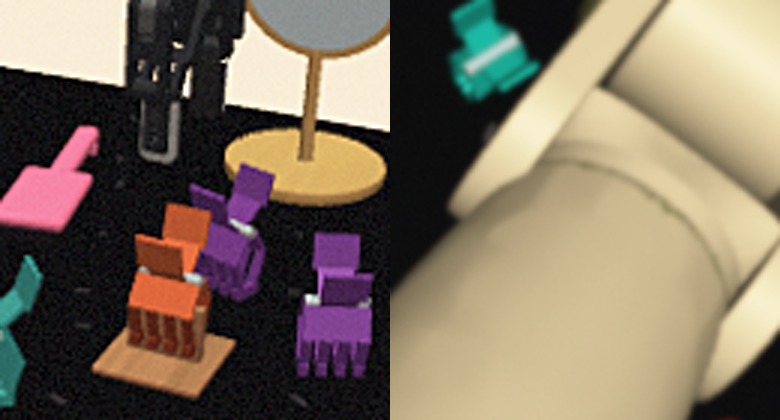

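```bash
python3 - <<'E'
from h import *
S=snap("side")
p=manip.sense()["ee_pos"];print(p)
for dy in(36.4,44):
  for dz in (0,6,13): print(dy,dz,proj(S,[p+[11,dy,dz],p+[-11,dy,dz]]).round(1).tolist())
E
```

```text
[ 504.10699348 -179.57182541  153.8616427 ]
36.4 0 [[272.8, 124.2], [284.3, 126.3]]
36.4 6 [[273.0, 121.2], [284.5, 123.3]]
36.4 13 [[273.1, 117.6], [284.7, 119.7]]
44 0 [[271.4, 125.8], [283.0, 127.9]]
44 6 [[271.5, 122.7], [283.1, 124.8]]
44 13 [[271.7, 119.1], [283.3, 121.2]]
```

```bash
python3 - <<'E'
import cv2
cv2.imwrite("pics/v2.png",cv2.resize(cv2.imread("pics/s1.png")[70:150,255:315],None,fx=7,fy=7,interpolation=2))
E
```

```text
(no output)
```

View pics/v2.png

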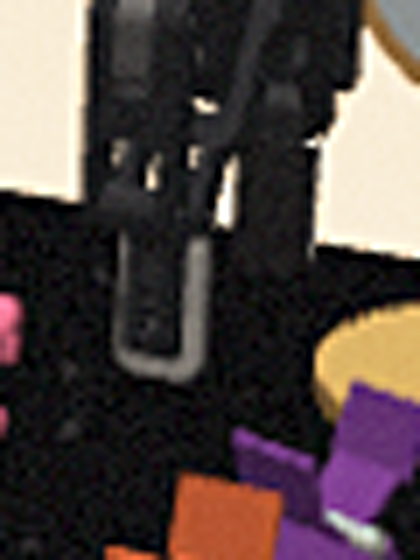

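Call:
apply_moves:
  moves:
    - {"gripper": 0.85,"slide": [0.08,0.08,-0.5],"turn": 0}
    - {"gripper": 0.85,"slide": [0,0,-0.5],"turn": 0}
    - {"gripper": 0.85,"slide": [0,0,-0.5],"turn": 0}
    - {"gripper": 0.85,"slide": [0,0,-0.5],"turn": 0}
    - {"gripper": 0.85,"slide": [0,0,-0.3],"turn": 0}
    - {"gripper": 0.85,"slide": [0,0,-0.3],"turn": 0}
    - {"gripper": 0.85,"slide": [0,0,0],"turn": 0}
    - {"gripper": 0.85,"slide": [0,0,0],"turn": 0}

```text
time: 2.55
ee_pos: [506.5, -176.8, 75.1]
orientation: [[0.999, -0.05, 0.0], [-0.05, -0.999, -0.0], [0.0, 0.0, -1.0]]
force: [0.3, -1.2, 0.9]
finger_gap: 72.6
```

```bash
python3 - <<'E'
from h import *
S=snap("side","s2");s=manip.sense();print(s["ee_pos"],s["force"])
cv2.imwrite("pics/v3.png",cv2.resize(cv2.imread("pics/s2.png")[110:220,235:335],None,fx=5,fy=5,interpolation=2))
E
```

```text
[ 506.67294996 -176.92401502   75.44137146] [-0.20634511  0.30332181 -0.29418211]
```

View pics/v3.png

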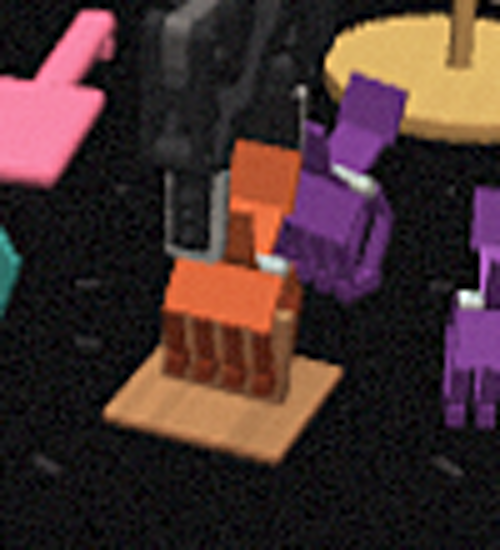

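Call:
apply_moves:
  moves:
    - {"gripper": 0.7,"slide": [-0.05,0.02,0],"turn": 0}
    - {"gripper": 0.65,"slide": [0,0,0],"turn": 0}
    - {"gripper": 0.6,"slide": [0,0,0],"turn": 0}
    - {"gripper": 0.6,"slide": [0,0,0],"turn": 0}
    - {"gripper": 0.6,"slide": [0,0,0],"turn": 0}

```text
time: 3.02
ee_pos: [505.9, -176.8, 76.7]
orientation: [[0.999, -0.05, 0.004], [-0.05, -0.999, -0.002], [0.004, 0.002, -1.0]]
force: [-1.1, -0.1, 10.6]
finger_gap: 51.4
```

```bash
python3 - <<'E'
from h import *
S=snap("side","s3");s=manip.sense();print(s["ee_pos"],s["force"],s["moment"],s["finger_gap"])
cv2.imwrite("pics/v4.png",cv2.resize(cv2.imread("pics/s3.png")[110:220,235:335],None,fx=5,fy=5,interpolation=2))
E
```

```text
[ 505.93539553 -176.77252094   76.66969069] [-0.08074814 -0.16255453 10.35856328] [ 0.03634713  0.09172791 -0.00643075] 51.45045498275505
```

View pics/v4.png

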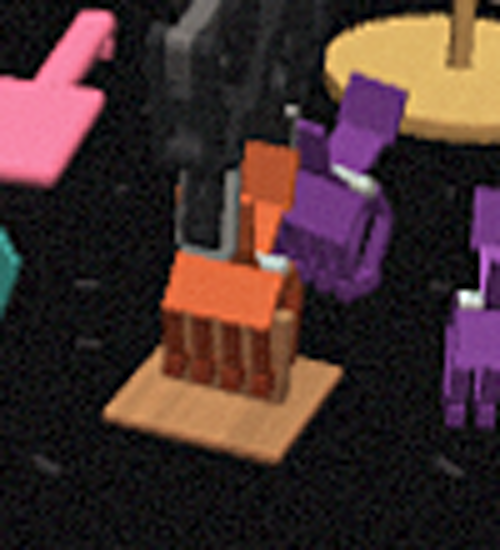

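Call:
apply_moves:
  moves:
    - {"gripper": 0.55,"slide": [0,0,0.03],"turn": 0}
    - {"gripper": 0.5,"slide": [0,0,0.03],"turn": 0}
    - {"gripper": 0.45,"slide": [0,0,0.03],"turn": 0}
    - {"gripper": 0.4,"slide": [0,0,0.03],"turn": 0}
    - {"gripper": 0.36,"slide": [0,0,0],"turn": 0}
    - {"gripper": 0.36,"slide": [0,0,0],"turn": 0}
    - {"gripper": 0.36,"slide": [0,0,0],"turn": 0}

```text
time: 3.65
ee_pos: [506.5, -176.6, 81.1]
orientation: [[0.999, -0.05, 0.005], [-0.05, -0.999, -0.002], [0.005, 0.002, -1.0]]
force: [-0.5, 2.8, 16.8]
finger_gap: 33.3
```

```bash
python3 - <<'E'
from h import *
S=snap("side","s4");s=manip.sense();print(s["ee_pos"],s["force"],s["moment"],s["finger_gap"])
cv2.imwrite("pics/v5.png",cv2.resize(cv2.imread("pics/s4.png")[110:220,235:335],None,fx=5,fy=5,interpolation=2))
E
```

```text
[ 506.48293738 -176.55066437   81.05157658] [-0.07432231  2.63289439 16.66324932] [0.61834002 0.02696113 0.03608918] 33.20309500083757
```

View pics/v5.png

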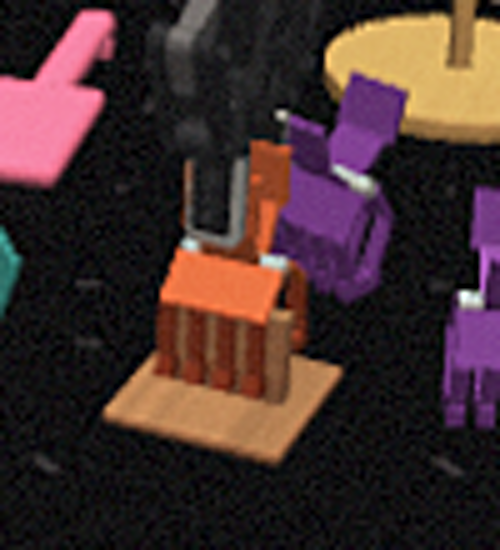

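Call:
apply_moves:
  moves:
    - {"gripper": 0.25,"slide": [0,0,0.2],"turn": 0}
    - {"gripper": 0.25,"slide": [0,0,0.3],"turn": 0}
    - {"gripper": 0.25,"slide": [0,0,0.3],"turn": 0}
    - {"gripper": 0.25,"slide": [0,0,0.5],"turn": 0}
    - {"gripper": 0.25,"slide": [0,0,0.5],"turn": 0}
    - {"gripper": 0.25,"slide": [0,0,0.5],"turn": 0}
    - {"gripper": 0.25,"slide": [0,0,0.5],"turn": 0}
    - {"gripper": 0.25,"slide": [0,0,0.5],"turn": 0}
    - {"gripper": 0.25,"slide": [0,0,0.4],"turn": 0}
    - {"gripper": 0.25,"slide": [0,0,0],"turn": 0}
    - {"gripper": 0.25,"slide": [0,0,0],"turn": 0}
    - {"gripper": 0.25,"slide": [0,0,0],"turn": 0}

```text
time: 4.7
ee_pos: [504.5, -175.9, 188.6]
orientation: [[0.999, -0.05, -0.001], [-0.05, -0.999, 0.001], [-0.001, -0.001, -1.0]]
force: [0.6, 0.3, -0.7]
finger_gap: 32.5
```

```bash
python3 - <<'E'
from h import *
S=snap("side","s5");s=manip.sense();print(s["ee_pos"],s["force"],s["moment"],s["finger_gap"],s["joints"])
cv2.imwrite("pics/v6.png",cv2.resize(cv2.imread("pics/s5.png")[40:220,215:335],None,fx=3,fy=3,interpolation=2))
E
```

```text
[ 504.4203103  -175.85590084  188.44953262] [ 0.36226937  0.4005016  -0.48660543] [ 0.00957193 -0.02392425 -0.05276496] 32.76212877563312 [-3.17938512e+01  2.12166251e+01  8.78485651e+01 -1.75433377e-03
  7.10265742e+01  6.10771196e+01]
```

View pics/v6.png

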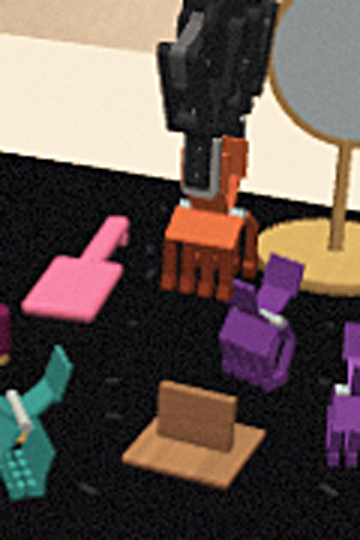

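Call:
apply_moves:
  moves:
    - {"gripper": 0.25,"slide": [0.1,0.4,0],"turn": -0.03}
    - {"gripper": 0.25,"slide": [0.1,0.7,0],"turn": -0.04}
    - {"gripper": 0.25,"slide": [0.1,0.8,0],"turn": -0.04}
    - {"gripper": 0.25,"slide": [0.1,0.8,0],"turn": -0.04}
    - {"gripper": 0.25,"slide": [0.1,0.8,0],"turn": -0.04}
    - {"gripper": 0.25,"slide": [0.1,0.8,0],"turn": -0.04}
    - {"gripper": 0.25,"slide": [0.15,0.8,0],"turn": -0.04}
    - {"gripper": 0.25,"slide": [0.15,0.8,0],"turn": -0.04}
    - {"gripper": 0.25,"slide": [0.15,0.8,0],"turn": -0.04}
    - {"gripper": 0.25,"slide": [0.15,0.8,0],"turn": 0}
    - {"gripper": 0.25,"slide": [0,0.6,0],"turn": 0}
    - {"gripper": 0.25,"slide": [0,0.2,0],"turn": 0}

```text
time: 5.75
ee_pos: [540.4, 75.1, 188.4]
orientation: [[0.922, -0.387, -0.002], [-0.387, -0.922, 0.001], [-0.002, 0.0, -1.0]]
force: [-1.0, 0.3, -1.2]
finger_gap: 32.9
```

Call:
apply_moves:
  moves:
    - {"gripper": 0.25,"slide": [0,0,0],"turn": 0}
    - {"gripper": 0.25,"slide": [0,0,0],"turn": 0}
    - {"gripper": 0.25,"slide": [0,0,0],"turn": 0}

```text
time: 6.0
ee_pos: [540.8, 71.9, 189.0]
orientation: [[0.921, -0.39, -0.0], [-0.39, -0.921, -0.0], [-0.0, 0.0, -1.0]]
force: [0.5, -0.2, -1.1]
finger_gap: 33.0
```

Call:
apply_moves:
  moves:
    - {"gripper": 0.25,"slide": [0.06,0.25,0],"turn": -0.004}
    - {"gripper": 0.25,"slide": [0,0.25,-0.2],"turn": 0}
    - {"gripper": 0.25,"slide": [0,0,-0.2],"turn": 0}
    - {"gripper": 0.25,"slide": [0,0,-0.1],"turn": 0}
    - {"gripper": 0.25,"slide": [0,0,0],"turn": 0}
    - {"gripper": 0.25,"slide": [0,0,0],"turn": 0}
    - {"gripper": 0.25,"slide": [0,0,0],"turn": 0}

```text
time: 6.58
ee_pos: [542.7, 87.7, 174.4]
orientation: [[0.919, -0.393, 0.0], [-0.393, -0.919, -0.0], [0.0, -0.0, -1.0]]
force: [1.2, 0.7, 0.6]
finger_gap: 32.8
```

```bash
python3 - <<'E'
from h import *
S=snap("side","s6");T=snap("top","t6");s=manip.sense();print(s["ee_pos"],s["force"],s["moment"],s["finger_gap"])
print(np.c_[s["orientation"]][:,1])
cv2.imwrite("pics/v7.png",cv2.resize(cv2.imread("pics/s6.png")[120:290,140:260],None,fx=3.5,fy=3.5,interpolation=2))
cv2.imwrite("pics/v7t.png",cv2.resize(cv2.imread("pics/t6.png")[120:240,140:260],None,fx=4,fy=4,interpolation=2))
E
```

```text
[542.72082213  87.80876683 174.51434445] [-0.65761834 -0.14111832 -1.80579728] [ 0.0338633   0.01515001 -0.05363057] 33.06548031169769
[-3.93320240e-01 -9.19401527e-01 -1.47606891e-04]
```

View pics/v7.png

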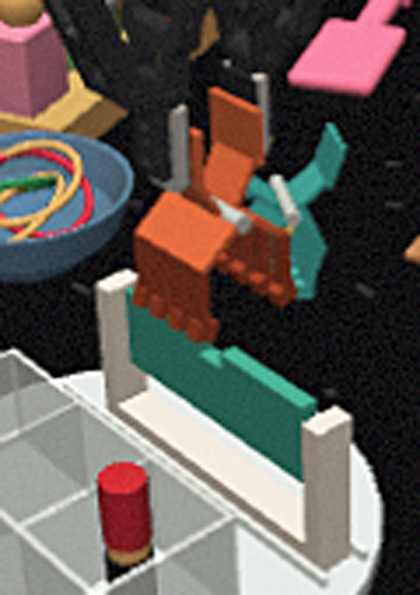

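View pics/v7t.png

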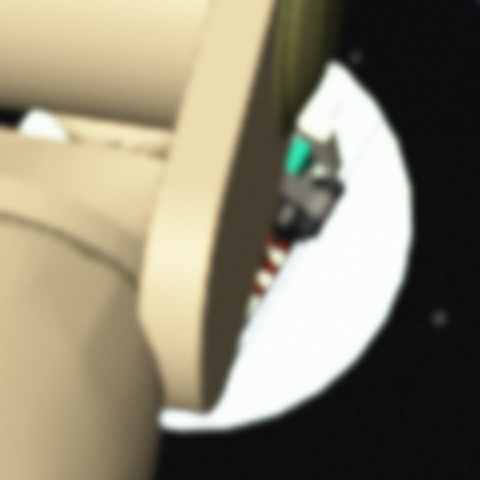

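```bash
python3 - <<'E'
from h import *
np.set_printoptions(precision=1,suppress=True)
S=snap("side");s=manip.sense();p=s["ee_pos"]
ux=np.array([.919,-.393,0]);uy=np.array([.393,.919,0]);g=p+[0,0,13]
for oy in (14,16,19):
  print(oy,[proj(S,[g+ux*22.5*k+uy*oy-[0,0,79]])[0] for k in(-1,1)])
  print(-oy,[proj(S,[g+ux*22.5*k-uy*oy-[0,0,79]])[0] for k in(-1,1)])
print("rod ends z-30",[proj(S,[g+ux*22.5*k-[0,0,30]])[0] for k in(-1,1)])
b=np.array([542.5,87.5,90])
for k in(-60,-7.5,0,7.5,60): print(k,proj(S,[b+ux*k+uy*4,b+ux*k-uy*4]).ravel())
cv2.imwrite("pics/v8.png",cv2.resize(cv2.imread("pics/s6.png")[170:270,160:250],None,fx=6,fy=6,interpolation=2))
E
```

```text
14 [array([203.1, 216.3]), array([184. , 203.7])]
-14 [array([217.7, 208.9]), array([198.5, 196.9])]
16 [array([202. , 216.8]), array([182.9, 204.2])]
-16 [array([218.7, 208.4]), array([199.5, 196.5])]
19 [array([200.4, 217.7]), array([181.3, 205. ])]
-19 [array([220.2, 207.7]), array([201. , 195.7])]
rod ends z-30 [array([209.6, 183.8]), array([189.7, 172.2])]
-60 [225.9 235.1 230.1 232.8]
-7.5 [202.5 219.6 206.6 217.5]
0 [199.3 217.5 203.4 215.4]
7.5 [196.2 215.4 200.3 213.4]
60 [175.4 201.5 179.4 199.7]
```

View pics/v8.png

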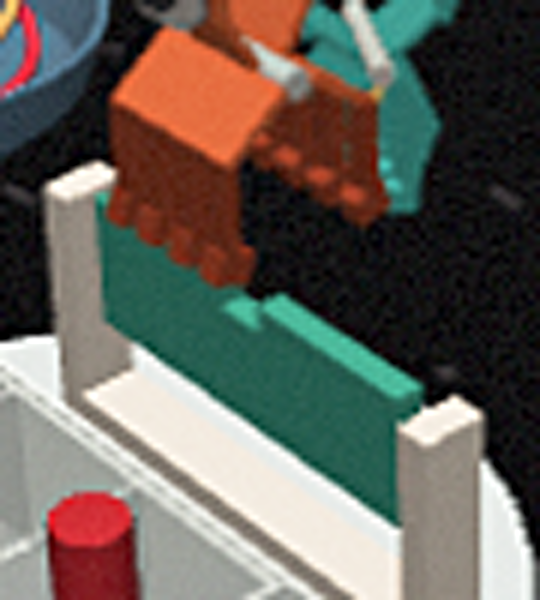

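Call:
apply_moves:
  moves:
    - {"gripper": 0.25,"slide": [-0.05,0.055,-0.2],"turn": 0}
    - {"gripper": 0.25,"slide": [0,0,-0.3],"turn": 0}
    - {"gripper": 0.25,"slide": [0,0,-0.3],"turn": 0}
    - {"gripper": 0.25,"slide": [0,0,-0.2],"turn": 0}
    - {"gripper": 0.25,"slide": [0,0,-0.2],"turn": 0}
    - {"gripper": 0.25,"slide": [0,0,-0.2],"turn": 0}
    - {"gripper": 0.25,"slide": [0,0,0],"turn": 0}
    - {"gripper": 0.25,"slide": [0,0,0],"turn": 0}
    - {"gripper": 0.25,"slide": [0,0,0],"turn": 0}

```text
time: 7.48
ee_pos: [541.3, 89.6, 132.6]
orientation: [[0.919, -0.393, 0.001], [-0.393, -0.919, -0.0], [0.001, -0.0, -1.0]]
force: [0.7, -0.4, 0.1]
finger_gap: 32.9
```

```bash
python3 - <<'E'
from h import *
S=snap("side","s7");s=manip.sense();print(s["ee_pos"],s["force"],s["moment"],s["finger_gap"])
cv2.imwrite("pics/v9.png",cv2.resize(cv2.imread("pics/s7.png")[170:270,160:250],None,fx=6,fy=6,interpolation=2))
E
```

```text
[541.35186733  89.59723746 132.68415729] [-0.02266702 -0.31780944 -0.64115484] [ 0.00354042 -0.02677929  0.01649534] 32.83169829430424
```

View pics/v9.png

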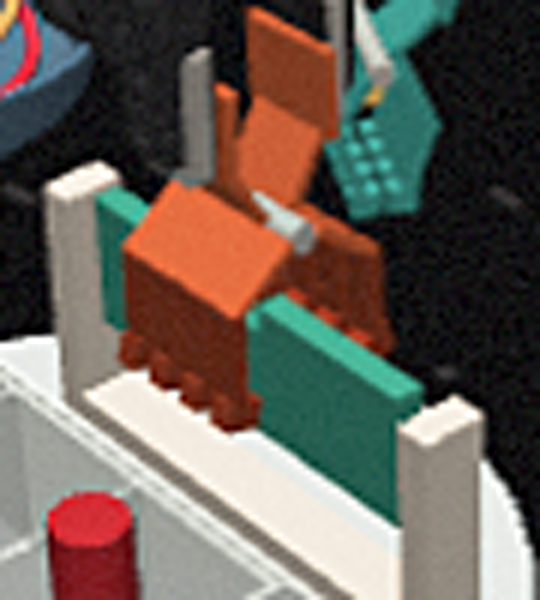

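Call:
apply_moves:
  moves:
    - {"gripper": 0.25,"slide": [0,0,-0.08],"turn": 0}
    - {"gripper": 0.25,"slide": [0,0,-0.08],"turn": 0}
    - {"gripper": 0.25,"slide": [0,0,0],"turn": 0}
    - {"gripper": 0.25,"slide": [0,0,0],"turn": 0}

```text
time: 7.87
ee_pos: [541.1, 89.6, 127.4]
orientation: [[0.919, -0.393, -0.0], [-0.393, -0.919, 0.0], [-0.0, 0.0, -1.0]]
force: [0.2, 1.0, -0.5]
finger_gap: 33.1
```

Call:
apply_moves:
  moves:
    - {"gripper": 0.25,"slide": [0,0,-0.05],"turn": 0}
    - {"gripper": 0.25,"slide": [0,0,0],"turn": 0}
    - {"gripper": 0.25,"slide": [0,0,0],"turn": 0}

```text
time: 8.12
ee_pos: [541.1, 89.6, 125.9]
orientation: [[0.919, -0.393, -0.0], [-0.393, -0.919, 0.0], [-0.0, 0.0, -1.0]]
force: [0.8, -0.1, -1.0]
finger_gap: 32.7
```

Call:
apply_moves:
  moves:
    - {"gripper": 0.25,"slide": [0,0,-0.05],"turn": 0}
    - {"gripper": 0.25,"slide": [0,0,0],"turn": 0}
    - {"gripper": 0.25,"slide": [0,0,0],"turn": 0}

```text
time: 8.37
ee_pos: [541.1, 89.6, 124.4]
orientation: [[0.919, -0.393, -0.0], [-0.393, -0.919, 0.0], [-0.0, 0.0, -1.0]]
force: [-0.4, -0.9, -1.6]
finger_gap: 32.8
```

Call:
apply_moves:
  moves:
    - {"gripper": 0.25,"slide": [0,0,-0.05],"turn": 0}
    - {"gripper": 0.25,"slide": [0,0,0],"turn": 0}
    - {"gripper": 0.25,"slide": [0,0,0],"turn": 0}

```text
time: 8.62
ee_pos: [541.2, 89.6, 123.1]
orientation: [[0.919, -0.393, 0.0], [-0.393, -0.919, 0.0], [0.0, -0.0, -1.0]]
force: [-0.2, -0.9, 1.6]
finger_gap: 33.0
```

Call:
apply_moves:
  moves:
    - {"gripper": 0.25,"slide": [0,0,-0.04],"turn": 0}
    - {"gripper": 0.25,"slide": [0,0,0],"turn": 0}
    - {"gripper": 0.25,"slide": [0,0,0],"turn": 0}

```text
time: 8.87
ee_pos: [541.2, 89.6, 121.9]
orientation: [[0.919, -0.393, 0.0], [-0.393, -0.919, -0.0], [0.0, -0.0, -1.0]]
force: [-0.1, -0.2, 1.9]
finger_gap: 33.0
```

Call:
apply_moves:
  moves:
    - {"gripper": 0.25,"slide": [-0.031,0.013,0],"turn": 0}
    - {"gripper": 0.25,"slide": [0,0,0],"turn": 0}
    - {"gripper": 0.25,"slide": [0,0,0],"turn": 0}

```text
time: 9.12
ee_pos: [540.5, 89.9, 122.0]
orientation: [[0.919, -0.393, 0.001], [-0.393, -0.919, -0.0], [0.001, -0.0, -1.0]]
force: [1.3, -1.8, 1.7]
finger_gap: 33.0
```

Call:
apply_moves:
  moves:
    - {"gripper": 0.25,"slide": [-0.031,0.013,0],"turn": 0}
    - {"gripper": 0.25,"slide": [0,0,0],"turn": 0}
    - {"gripper": 0.25,"slide": [0,0,0],"turn": 0}

```text
time: 9.37
ee_pos: [540.0, 90.1, 122.2]
orientation: [[0.919, -0.393, 0.002], [-0.393, -0.919, -0.001], [0.002, -0.001, -1.0]]
force: [4.6, -2.2, 2.4]
finger_gap: 33.0
```

Call:
apply_moves:
  moves:
    - {"gripper": 0.25,"slide": [-0.031,0.013,0],"turn": 0}
    - {"gripper": 0.25,"slide": [0,0,0],"turn": 0}
    - {"gripper": 0.25,"slide": [0,0,0],"turn": 0}

```text
time: 9.62
ee_pos: [539.4, 90.6, 122.3]
orientation: [[0.919, -0.393, 0.003], [-0.393, -0.919, -0.0], [0.003, -0.001, -1.0]]
force: [6.0, -1.6, 1.4]
finger_gap: 33.1
```

Call:
apply_moves:
  moves:
    - {"gripper": 0.25,"slide": [0.062,-0.026,0],"turn": 0}
    - {"gripper": 0.25,"slide": [0.062,-0.026,0],"turn": 0}
    - {"gripper": 0.25,"slide": [0,0,0],"turn": 0}
    - {"gripper": 0.25,"slide": [0,0,0],"turn": 0}

```text
time: 9.95
ee_pos: [541.5, 89.2, 121.2]
orientation: [[0.919, -0.393, -0.002], [-0.393, -0.919, 0.0], [-0.002, 0.001, -1.0]]
force: [-0.5, -0.2, -0.6]
finger_gap: 33.0
```

Call:
apply_moves:
  moves:
    - {"gripper": 0.25,"slide": [0.031,-0.013,0],"turn": 0}
    - {"gripper": 0.25,"slide": [0,0,0],"turn": 0}
    - {"gripper": 0.25,"slide": [0,0,0],"turn": 0}

```text
time: 10.2
ee_pos: [542.8, 88.8, 121.6]
orientation: [[0.919, -0.393, -0.0], [-0.393, -0.919, 0.0], [-0.0, 0.0, -1.0]]
force: [0.4, -0.7, 0.1]
finger_gap: 33.0
```

Call:
apply_moves:
  moves:
    - {"gripper": 0.25,"slide": [0,0,-0.05],"turn": 0}
    - {"gripper": 0.25,"slide": [0,0,0],"turn": 0}
    - {"gripper": 0.25,"slide": [0,0,0],"turn": 0}

```text
time: 10.45
ee_pos: [542.9, 88.8, 120.2]
orientation: [[0.919, -0.393, -0.0], [-0.393, -0.919, 0.0], [-0.0, 0.0, -1.0]]
force: [0.8, -0.3, -0.8]
finger_gap: 32.8
```

Call:
apply_moves:
  moves:
    - {"gripper": 0.25,"slide": [0,0,-0.04],"turn": 0}
    - {"gripper": 0.25,"slide": [0,0,0],"turn": 0}
    - {"gripper": 0.25,"slide": [0,0,0],"turn": 0}

```text
time: 10.7
ee_pos: [542.9, 88.8, 119.0]
orientation: [[0.92, -0.393, -0.0], [-0.393, -0.92, 0.0], [-0.0, 0.0, -1.0]]
force: [-0.5, -0.4, -1.9]
finger_gap: 32.8
```

Call:
apply_moves:
  moves:
    - {"gripper": 0.25,"slide": [0,0,-0.03],"turn": 0}
    - {"gripper": 0.25,"slide": [0,0,0],"turn": 0}
    - {"gripper": 0.25,"slide": [0,0,0],"turn": 0}

```text
time: 10.95
ee_pos: [543.1, 88.8, 118.3]
orientation: [[0.919, -0.393, 0.0], [-0.393, -0.919, 0.0], [0.0, -0.0, -1.0]]
force: [-0.8, 0.5, 1.0]
finger_gap: 32.7
```

Call:
apply_moves:
  moves:
    - {"gripper": 0.25,"slide": [0,0,-0.03],"turn": 0}
    - {"gripper": 0.25,"slide": [0,0,0],"turn": 0}
    - {"gripper": 0.25,"slide": [0,0,0],"turn": 0}

```text
time: 11.2
ee_pos: [543.0, 88.8, 117.4]
orientation: [[0.919, -0.393, 0.0], [-0.393, -0.919, 0.0], [0.0, -0.0, -1.0]]
force: [-0.3, -0.5, 0.9]
finger_gap: 33.1
```

Call:
apply_moves:
  moves:
    - {"gripper": 0.25,"slide": [0,0,-0.03],"turn": 0}
    - {"gripper": 0.25,"slide": [0,0,0],"turn": 0}
    - {"gripper": 0.25,"slide": [0,0,0],"turn": 0}

```text
time: 11.45
ee_pos: [543.1, 88.8, 116.5]
orientation: [[0.919, -0.393, 0.0], [-0.393, -0.919, -0.0], [0.0, -0.0, -1.0]]
force: [-0.3, 0.1, 2.0]
finger_gap: 33.0
```

```bash
python3 - <<'E'
from h import *
S=snap("side","s8");s=manip.sense();print(s["ee_pos"],s["force"],s["moment"],s["finger_gap"])
cv2.imwrite("pics/v10.png",cv2.resize(cv2.imread("pics/s8.png")[170:270,160:250],None,fx=6,fy=6,interpolation=2))
E
```

```text
[543.04299094  88.82612316 116.4767054 ] [-0.22278154 -0.91264651  1.93452338] [ 4.81919295e-02 -4.09417526e-02  1.64157514e-05] 33.067750162848824
```

View pics/v10.png

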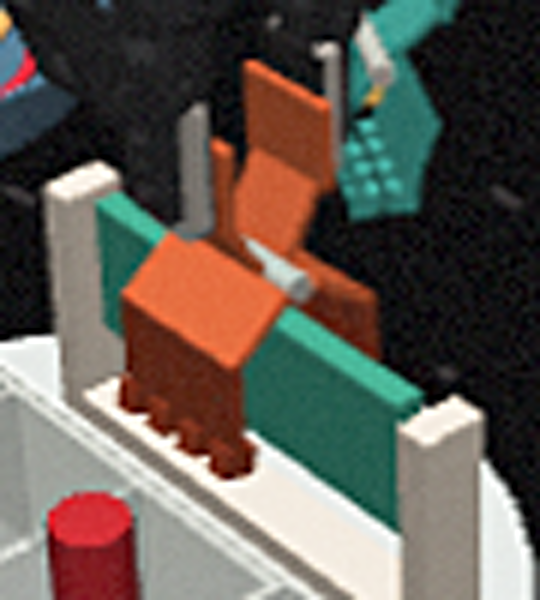

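Call:
apply_moves:
  moves:
    - {"gripper": 0.39,"slide": [0,0,0],"turn": 0}
    - {"gripper": 0.4,"slide": [0,0,-0.01],"turn": 0}
    - {"gripper": 0.4,"slide": [0,0,0],"turn": 0}
  squeeze: 20

```text
time: 11.75
ee_pos: [543.0, 88.8, 116.1]
orientation: [[0.919, -0.393, 0.0], [-0.393, -0.919, -0.0], [0.0, 0.0, -1.0]]
force: [0.1, -0.6, 2.3]
finger_gap: 34.2
```

Call:
apply_moves:
  moves:
    - {"gripper": 0.43,"slide": [0,0,-0.025],"turn": 0}
    - {"gripper": 0.43,"slide": [0,0,0],"turn": 0}
    - {"gripper": 0.43,"slide": [0,0,0],"turn": 0}

```text
time: 12.0
ee_pos: [542.9, 88.8, 115.3]
orientation: [[0.919, -0.393, -0.0], [-0.393, -0.919, -0.0], [-0.0, 0.0, -1.0]]
force: [-0.7, -0.1, 1.9]
finger_gap: 36.4
```

Call:
apply_moves:
  moves:
    - {"gripper": 0.46,"slide": [0,0,-0.035],"turn": 0}
    - {"gripper": 0.46,"slide": [0,0,0],"turn": 0}
    - {"gripper": 0.46,"slide": [0,0,0],"turn": 0}

```text
time: 12.25
ee_pos: [543.0, 88.8, 114.3]
orientation: [[0.919, -0.393, -0.0], [-0.393, -0.919, 0.0], [-0.0, 0.0, -1.0]]
force: [0.7, -0.4, 1.4]
finger_gap: 39.6
```

Call:
apply_moves:
  moves:
    - {"gripper": 0.49,"slide": [0,0,-0.035],"turn": 0}
    - {"gripper": 0.49,"slide": [0,0,0],"turn": 0}
    - {"gripper": 0.49,"slide": [0,0,0],"turn": 0}

```text
time: 12.5
ee_pos: [543.0, 88.8, 113.2]
orientation: [[0.919, -0.393, -0.0], [-0.393, -0.919, 0.0], [-0.0, -0.0, -1.0]]
force: [0.0, -0.2, 1.8]
finger_gap: 41.7
```

```bash
python3 - <<'E'
from h import *
S=snap("side","s9");s=manip.sense();print(s["ee_pos"],s["force"],s["moment"],s["finger_gap"])
cv2.imwrite("pics/v11.png",cv2.resize(cv2.imread("pics/s9.png")[170:270,160:250],None,fx=6,fy=6,interpolation=2))
E
```

```text
[542.97430988  88.82049814 113.21322886] [-0.23388222 -0.68107278  2.02749164] [-0.04802352 -0.01970515  0.01104363] 42.194322525483436
```

View pics/v11.png

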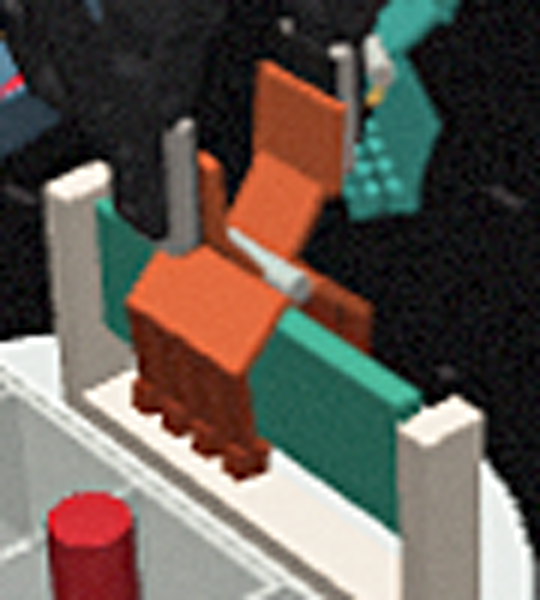

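Call:
apply_moves:
  moves:
    - {"gripper": 0.52,"slide": [0,0,-0.035],"turn": 0}
    - {"gripper": 0.52,"slide": [0,0,0],"turn": 0}
    - {"gripper": 0.52,"slide": [0,0,0],"turn": 0}

```text
time: 12.8
ee_pos: [543.0, 88.8, 112.1]
orientation: [[0.919, -0.393, -0.0], [-0.393, -0.919, 0.0], [-0.0, -0.0, -1.0]]
force: [0.5, 0.4, 1.6]
finger_gap: 44.3
```

Call:
apply_moves:
  moves:
    - {"gripper": 0.55,"slide": [0,0,-0.035],"turn": 0}
    - {"gripper": 0.55,"slide": [0,0,0],"turn": 0}
    - {"gripper": 0.55,"slide": [0,0,0],"turn": 0}

```text
time: 13.05
ee_pos: [543.0, 88.9, 111.1]
orientation: [[0.919, -0.393, -0.0], [-0.393, -0.919, 0.0], [-0.0, -0.0, -1.0]]
force: [-0.1, 0.1, 2.1]
finger_gap: 46.6
```

Call:
apply_moves:
  moves:
    - {"gripper": 0.58,"slide": [0,0,-0.035],"turn": 0}
    - {"gripper": 0.58,"slide": [0,0,0],"turn": 0}
    - {"gripper": 0.58,"slide": [0,0,0],"turn": 0}

```text
time: 13.3
ee_pos: [543.0, 88.8, 110.0]
orientation: [[0.919, -0.393, -0.0], [-0.393, -0.919, 0.0], [-0.0, -0.0, -1.0]]
force: [0.4, -0.2, 2.0]
finger_gap: 49.7
```

```bash
python3 - <<'E'
from h import *
S=snap("side","s10");s=manip.sense();print(s["ee_pos"],s["force"],s["moment"],s["finger_gap"])
cv2.imwrite("pics/v12.png",cv2.resize(cv2.imread("pics/s10.png")[170:270,160:250],None,fx=6,fy=6,interpolation=2))
E
```

```text
[542.99272415  88.8466288  110.08333905] [ 0.02626832 -0.41226405  0.70465367] [0.09983939 0.00448593 0.02433886] 49.57834652733042
```

View pics/v12.png

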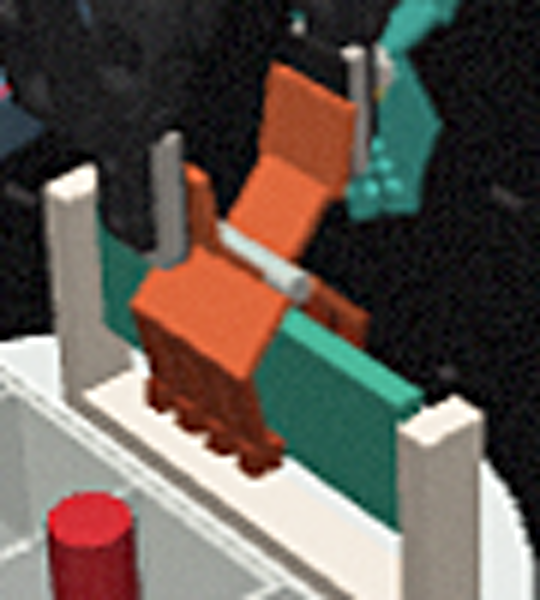

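Call:
apply_moves:
  moves:
    - {"gripper": 0.61,"slide": [0,0,-0.04],"turn": 0}
    - {"gripper": 0.61,"slide": [0,0,0],"turn": 0}
    - {"gripper": 0.61,"slide": [0,0,0],"turn": 0}

```text
time: 13.6
ee_pos: [543.0, 88.8, 108.8]
orientation: [[0.919, -0.393, -0.0], [-0.393, -0.919, 0.0], [-0.0, -0.0, -1.0]]
force: [0.8, 0.6, 1.1]
finger_gap: 52.1
```

Call:
apply_moves:
  moves:
    - {"gripper": 0.64,"slide": [0,0,-0.04],"turn": 0}
    - {"gripper": 0.64,"slide": [0,0,0],"turn": 0}
    - {"gripper": 0.64,"slide": [0,0,0],"turn": 0}

```text
time: 13.85
ee_pos: [542.9, 88.8, 107.6]
orientation: [[0.919, -0.393, -0.0], [-0.393, -0.919, -0.0], [-0.0, 0.0, -1.0]]
force: [-0.8, 0.7, 1.7]
finger_gap: 54.4
```

Call:
apply_moves:
  moves:
    - {"gripper": 0.67,"slide": [0,0,-0.03],"turn": 0}
    - {"gripper": 0.67,"slide": [0,0,0],"turn": 0}
    - {"gripper": 0.67,"slide": [0,0,0],"turn": 0}

```text
time: 14.1
ee_pos: [542.9, 88.8, 106.6]
orientation: [[0.919, -0.393, -0.0], [-0.393, -0.919, -0.0], [-0.0, 0.0, -1.0]]
force: [0.4, -0.0, 0.9]
finger_gap: 57.5
```

```bash
python3 - <<'E'
from h import *
S=snap("side","s11");s=manip.sense();print(s["ee_pos"],s["force"],s["moment"],s["finger_gap"])
cv2.imwrite("pics/v13.png",cv2.resize(cv2.imread("pics/s11.png")[170:270,160:250],None,fx=6,fy=6,interpolation=2))
E
```

```text
[542.86928314  88.80184338 106.61207027] [-0.62455853 -0.35047319  0.017149  ] [-0.01162073  0.02565386 -0.03049599] 57.3661396094084
```

View pics/v13.png

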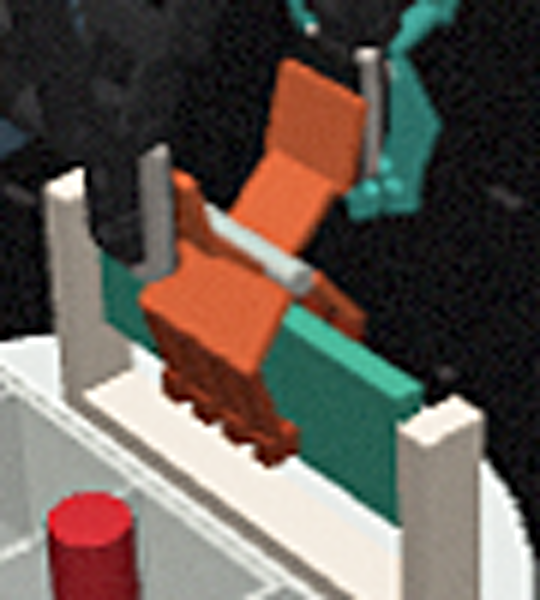

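Call:
apply_moves:
  moves:
    - {"gripper": 0.7,"slide": [0,0,-0.03],"turn": 0}
    - {"gripper": 0.7,"slide": [0,0,0],"turn": 0}
    - {"gripper": 0.73,"slide": [0,0,-0.02],"turn": 0}
    - {"gripper": 0.73,"slide": [0,0,0],"turn": 0}
    - {"gripper": 0.76,"slide": [0,0,0],"turn": 0}
    - {"gripper": 0.78,"slide": [0,0,0],"turn": 0}
    - {"gripper": 0.82,"slide": [0,0,0],"turn": 0}
    - {"gripper": 0.82,"slide": [0,0,0],"turn": 0}

```text
time: 14.82
ee_pos: [543.0, 88.8, 105.3]
orientation: [[0.919, -0.393, 0.0], [-0.393, -0.919, -0.0], [0.0, -0.0, -1.0]]
force: [0.0, 0.3, 0.9]
finger_gap: 69.8
```

```bash
python3 - <<'E'
from h import *
S=snap("side","s12");s=manip.sense();print(s["ee_pos"],s["force"],s["moment"],s["finger_gap"])
cv2.imwrite("pics/v14.png",cv2.resize(cv2.imread("pics/s12.png")[170:270,160:250],None,fx=6,fy=6,interpolation=2))
E
```

```text
[542.9888257   88.81427305 105.3231692 ] [-0.12593676 -0.79665252  0.3492085 ] [-0.06532659  0.02838133  0.01323625] 70.24204949119412
```

View pics/v14.png

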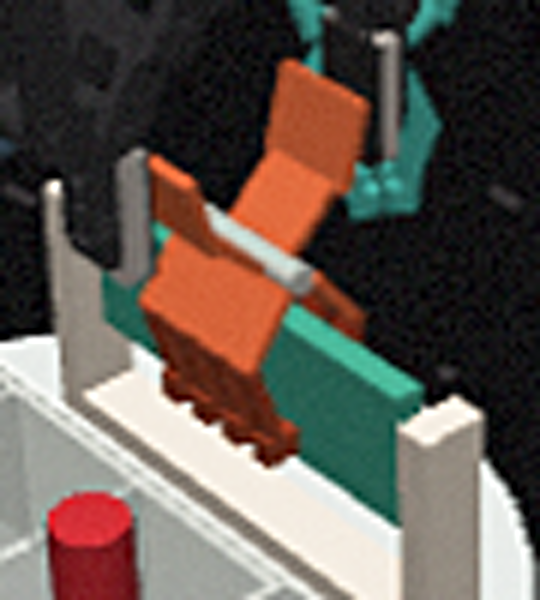

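Call:
apply_moves:
  moves:
    - {"gripper": 0.88,"slide": [0,0,0],"turn": 0}
    - {"gripper": 0.88,"slide": [0,0,0.1],"turn": 0}
    - {"gripper": 0.88,"slide": [0,0,0.2],"turn": 0}
    - {"gripper": 0.88,"slide": [0,0,0.3],"turn": 0}
    - {"gripper": 0.88,"slide": [0,0,0.5],"turn": 0}
    - {"gripper": 0.88,"slide": [0,0,0.8],"turn": 0}
    - {"gripper": 0.88,"slide": [0,0,0.8],"turn": 0}
    - {"gripper": 0.88,"slide": [0,0,0.8],"turn": 0}
    - {"gripper": 0.88,"slide": [-0.5,-0.5,0.3],"turn": 0}
    - {"gripper": 0.88,"slide": [-0.8,-0.8,0],"turn": 0}
    - {"gripper": 0.88,"slide": [-0.8,-0.8,0],"turn": 0}
    - {"gripper": 0.88,"slide": [-0.8,-0.8,0],"turn": 0}

```text
time: 15.87
ee_pos: [454.9, 1.2, 220.2]
orientation: [[0.92, -0.392, 0.001], [-0.392, -0.92, -0.0], [0.001, -0.0, -1.0]]
force: [1.1, -0.9, 0.3]
finger_gap: 75.2
```

Call:
apply_moves:
  moves:
    - {"gripper": 0.88,"slide": [-0.8,-0.8,0],"turn": 0}
    - {"gripper": 0.88,"slide": [-0.8,-0.8,0],"turn": 0}
    - {"gripper": 0.88,"slide": [0,-0.8,0],"turn": 0}
    - {"gripper": 0.88,"slide": [0,-0.5,0],"turn": 0}
    - {"gripper": 0.88,"slide": [0,0,0],"turn": 0}
    - {"gripper": 0.88,"slide": [0,0,0],"turn": 0}
    - {"gripper": 0.88,"slide": [0,0,0],"turn": 0}

```text
time: 16.45
ee_pos: [408.0, -84.6, 219.7]
orientation: [[0.92, -0.393, 0.0], [-0.393, -0.92, 0.0], [0.0, -0.0, -1.0]]
force: [0.4, 0.0, -0.9]
finger_gap: 75.0
```

```bash
python3 - <<'E'
from h import *
S=snap("side","s13");T=snap("top","t13");s=manip.sense();print(s["ee_pos"],s["force"])
a=cv2.resize(cv2.imread("pics/s13.png")[170:270,160:250],None,fx=5,fy=5,interpolation=2)
b=cv2.resize(cv2.imread("pics/t13.png")[145:225,170:235],None,fx=5,fy=6.25,interpolation=2)
cv2.imwrite("pics/v15.png",np.hstack([a,b]))
E
```

```text
[408.0670994  -84.3714262  219.45755657] [ 0.61149707 -0.81968674 -0.01730767]
```

View pics/v15.png

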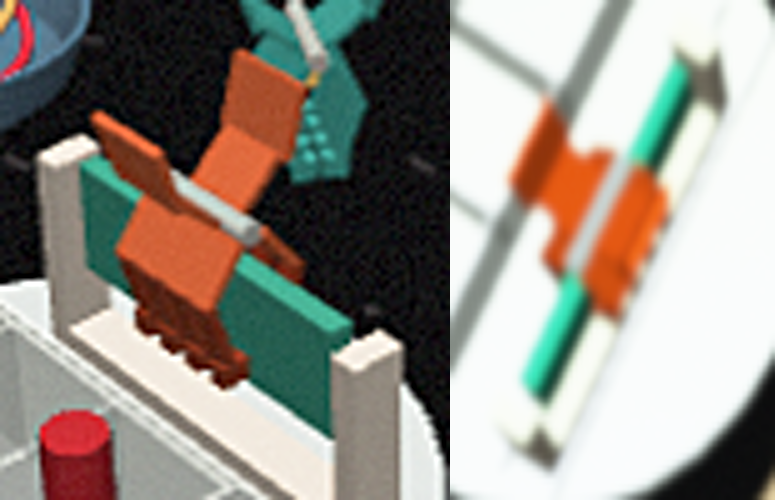

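View pics/t13.png

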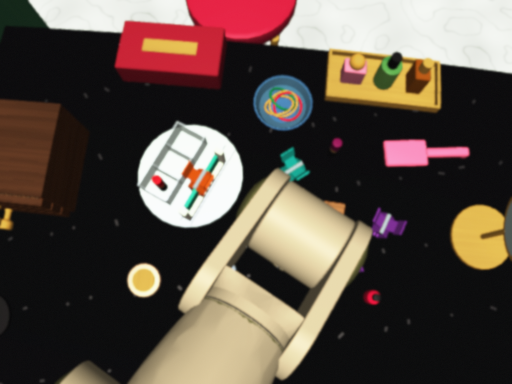

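```bash
python3 - <<'E'
import cv2
cv2.imwrite("pics/v16.png",cv2.resize(cv2.imread("pics/s13.png")[172:252,172:232],None,fx=7,fy=7,interpolation=2))
cv2.imwrite("pics/v17.png",cv2.resize(cv2.imread("pics/t13.png")[150:215,172:222],None,fx=9,fy=9,interpolation=2))
E
```

```text
(no output)
```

View pics/v16.png

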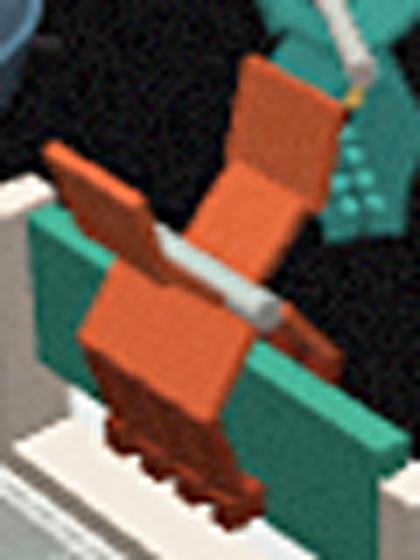

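View pics/v17.png

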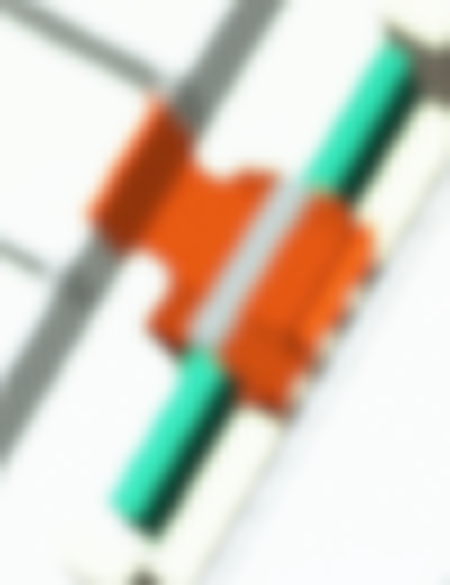

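```bash
python3 - <<'E'
from h import *
np.set_printoptions(precision=1,suppress=True)
S=snap("side");T=snap("top")
f=lambda x,y,ox,oy,k:(ox+(x+.5)/k-.5,oy+(y+.5)/k-.5)
a=lambda x,y:f(x,y,172,172,7); b=lambda x,y:f(x,y,172,150,9)
ux=np.array([.919,-.393]);uy=np.array([.393,.919])
rows={}
for n,p,q in [("near+x",(155,92),(48,145)),("near-x",(92,215),(140,195)),("rod-x",(203,345),(268,318)),("rod+x",(292,185),(160,230))]:
    P,e=tri(T,b(*p),S,a(*q));r=P[:2]-[543,88.8];print(n,P,e,"along",r@ux,"across",r@uy)
# expected upright model: grip at g, plates tops
g=np.array([543,88.8,131.])
for nm,o in [("near",27.5),("far",-27.5)]:
  for k in(15,-15):
    P=np.r_[g[:2]+ux*k+uy*o,g[2]+6.5]
    s=proj(S,[P])[0];t=proj(T,[P])[0]
    print(nm,k,"side crop",(s-[172,172]+.5)*7-.5,"top crop",(t-[172,150]+.5)*9-.5)
E
```

```text
near+x [568.9 107.5 138.2] 2.7955154509003663 along 16.431146172460426 across 27.40305745581745
near-x [541.5 117.2 138.6] 1.7215606163482822 along -12.527993113690107 across 25.52452841918928
rod-x [524.2  96.7 100.3] 1.7814780519200946 along -20.35430794171139 across -0.09414043521250079
rod+x [559.6  81.  104. ] 4.449094214261242 along 18.282793815003036 across -0.6405126789196839
near 15 side crop [ 45.6 148.6] top crop [153.3 105. ]
near -15 side crop [136.1 206.9] top crop [ 79.8 225.9]
far 15 side crop [250.4  56.9] top crop [378.7 227.9]
far -15 side crop [342.3 110.1] top crop [306.  350.7]
```

```bash
python3 -c "
from bench import manip
print(manip.hand_in())"
```

```text
the job is handed in; nothing more can be done
None
```

The orange claw is off its stand and grips the green bar by its own spring, with its key in the notch. I handed the job in at about 16.6 s of robot time; no verdict was reported.

- **Pick-up:** I squeezed the claw to its stop (about 33 mm between the pads) and lifted it clear of the stand.
- **Finding the notch:** The bar's top edge was visible in the side view, so I lowered the open jaws over it there. The first touch met the notch's corner. It pushed back with about 6 N sideways as I felt along the bar. I backed off about 3 mm and the key dropped in.
- **Seating and release:** I pressed the key home with 2 to 3 N, then opened the fingers in small steps while following down at 1 to 2 N. Then I backed away.

**Last checks:**
- In both views the claw sits on the bar. An upright claw with its grasp point 131 mm up, projected into the pictures, matches the lever plates to about 1 pixel (roughly 2 mm) in the side view and 2 in the top view.
- The hinge rod lies within 1 mm across and a few degrees in line with the bar.
- The force reading is back to its noise level and the robot is clear. In the last top view, nothing I could see had moved. The arm hides part of that view.
- Two things disagreed: the cameras differed by a few millimetres on bar and claw positions, and some rod and plate points missed each other by 3 to 4 mm between views. The notch position was therefore settled by feel. How deep the key sits was judged from height and force, not seen.

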